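# Open a double-door cupboard: active leaf, flush bolt, passive leaf

## Task

Open both doors of the small grey steel cupboard wide. Its narrow right-hand door is held by an upright flush bolt that the wide left-hand door hides: swing the wide door well open first, then push the bolt's thumb plate fully down, then swing the narrow door open too. Leave both doors standing wide open, roughly square to the cupboard's front, with the bolt down, and do not push the tape roll, spanner and welding magnet about.

Things in the scene. Friction and masses are not known exactly. Their poses are not given: they have to be found in the camera images.
- cupboard: grey steel cupboard bolted to the bench, 90 deep, 240 wide, 166 high. Origin on the bench in its open front plane, 150 from its right and 90 from its left side; x to its back, y to its left, z up. Doors: 2 to 39 mm before that plane, 18 to 160 high. The wide door's free edge overlaps the bolt and the narrow door, so neither moves before it is open. Contents are not part of the task
- wide_grip (a point): grip point on the wide (left) door's handle: upright round steel bar 12 mm thick, axis 35 mm off the door's face, 68 to 162 mm high, stand-offs only at 80 and 104 mm; can be pinched from above. On the bar's axis, 140 mm above the bench; moves with the door; axes parallel to the cupboard's when shut
- wide_hinge (a point): point on the vertical hinge axis of the wide door (its left edge), 140 mm above the bench; the grip point is 85 mm from it along the door and 38 mm in front of it. The door spans 141 mm from its hinge
- door_wide (a joint): angle of the wide door, rad: 0 shut, grows as its free edge swings out toward the robot and then to the left (clockwise seen from above), up to 1.9; starts shut or slightly ajar; no latch, light friction, stays where it is left
- bolt_thumb (a point): place to push, on top of the flush bolt's thumb plate: steel, 64 mm long across the front, 25 deep, 12 thick, on an upright 8 mm rod at its right end, before the narrow door's free edge. 20 mm before the cupboard's front plane, 150 mm above the bench when up. Clear from above once the wide door is open; the keeper (steel eye on the roof's edge, 181 mm high) stands 32 mm to its right
- flush_bolt (a joint): travel of the flush bolt, m: 0 up, its rod in the keeper so that the narrow door is locked; 0.020 fully down. The rod leaves the keeper at 0.011. It slides down against about 2.5 N of friction and stays where it is left
- narrow_grip (a point): grip point on the narrow (right) door's handle: the same upright bar, 12 mm thick, 35 mm off the face, from 68 to 162 mm high; the point lies on the bar's axis, 140 mm above the bench, and moves with the door; door shut, its axes are parallel to the cupboard's
- narrow_hinge (a point): point on the vertical hinge axis of the narrow door (its right edge), 140 mm above the bench; the grip point is 78 mm from it along the door and 38 mm in front of it
- door_narrow (a joint): angle of the narrow door, rad: 0 shut, grows as its free edge swings out toward the robot and then to the right (anticlockwise seen from above), up to 1.9; light friction, stays where it is left
- tape: bystander: roll of masking tape, 87 across, 24 high, lying at the right; origin under its centre
- spanner: bystander: open-end spanner, 153 long, 6 high, lying flat in front of the cupboard; the doors swing clear above it; origin under its centre
- magnet: bystander: triangular welding magnet, 56 by 57, 16 high, lying in front of the cupboard to its left; origin under its centre

How it is judged:
By the outcome, as a careful person would: the job done as asked, in the order asked, and still so for the second after the job is handed in, with the robot touching nothing.
It also fails if it takes over 64 s, if anything falls off the work surface, if the arm or the gripper's body presses on something with over 40 N, if the wrist force passes 120 N, or if a joint passes its speed limit or range.

## Robot

A 6-joint arm with a two-finger parallel gripper is mounted at the origin on a cart in front of the work surface, level with it; the furniture and walls round the work are solid. World frame = base frame: x ahead of the robot, y to its left, z up, the work surface at z = 0. Lengths are in m, angles in rad, forces in N, time in s.
With the tool pointing down it reaches from about 0.35 to 0.975 m from the base axis. Payload 4.9 kg.
Tool frame: the origin (TCP) lies midway between the tips of the shut fingers; the grasp point (between the pads) lies 19 mm behind it; z points along the fingers, y is the line along which they close (so a half turn about z gives the same grasp; the last joint's range is limited). The gripper opens to 85 mm and grips with 20 to 120 N. Pads are 22 mm wide; open, the fingers measure 114 mm over their backs; the gripper's body (76 mm by 85 mm) begins 54 mm behind the grasp point. The pads swing forward as they close: fully open they stand 13 mm farther back than shut.
Start: joints at [1, 0.053, 1.613, -0, 1.476, -0.119], TCP at [0.273, 0.562, 0.231] pointing down, gripper open.
Joint ranges: [-3.01, 3.01], [-1.01, 2.22], [0.06, 2.58], [-1.02, 4.17], [0.09, 2.62], [-3.14, 3.14]. Speed limits (rad/s): [2.57, 2.57, 3.14, 3.14, 3.14, 3.14].

## Interface

Orientations are given as a unit quaternion [w, x, y, z].
In Python, from plant import * gives the robot as it stands.
- The arm moves only by the tool jog_arm, never from a script. Its argument "targets" is a list of rows, each a list of 3 entries, a list of its own where there are three numbers: the shift along the tool's x, y, z in units of 25 mm (1.0 is 25 mm), then the turn, a rotation vector about the tool's x, y, z in units of 8 degrees (1.0 is 8 degrees), then the opening in per cent of the stroke, from 0 (shut) to 100 (fully open). A call has 1 to 8 rows; each row is the pose to reach, as a shift and turn from the pose commanded when the call began, along the tool's axes at that moment; what a row does not reach only later rows make up. A row lasts 1/8 s, in which the tool goes at most 62.5 mm and 10.7 degrees, less where a joint would pass 70% of its speed; a pose out of reach is approached as far as the arm can. A call with a gripper value outside its range is refused whole. The fingers move at their own pace and stop on an object; the grip force is fixed at half the most. Time passes only in rows, so rows that repeat a pose let the fingers close. It gives the time, the measured TCP pose, the force, the opening and the grip force at its end, in the units of the state.
- state(): the state, without advancing time (a new reading comes with each control period).
- grab_frame(name): name is "side" or "top" or "wrist"; returns (picture, depth): 480x640x3 uint8, red, green, blue; 480x640 float32, m along the optical axis (not along the pixel's ray), 0 where there is no reading.
- camera_params(name): a dict with "fovy" (degrees; the focal length in pixels is half the picture's height over the tangent of half this angle, whatever the lens; pixels are square), "cx", "cy" (the principal point, pixels), "rvec" (rotation vector, rad) and "tvec" (3), from world to camera coordinates, as OpenCV has them; the wrist camera has in their place "hand_eye" (4x4, takes a point from camera to tool coordinates, whose origin is the TCP and whose axes are the flange's). Camera axes: x right, y down, z forward; pixel columns grow to the right and rows downward; lengths in m; the calibration is good to about 2 mm. A picture is of the moment at which its call begins: read the wrist's pose just before it. camera_params takes no time and is no camera call.
- job_done(): hands the job in; it is judged then, once.
The state is a dict: "time": time; "joint_pos": joint angles; "joint_vel": joint speeds; "joint_efforts": joint torques, N m; "tool_pos": TCP position; "tool_rot": TCP orientation; "contact_force": force on the tool from outside, world axes, zero at the start; "ft_torque": the same for the moment, N m; "gripper_width": opening from 0.0 (shut) to 1.0 (fully open); "grasp_force": force on a finger pad.
Only numpy, scipy, OpenCV 4.12 (cv2) and the standard library are available. Lean on these libraries where they do the work, as an engineer would, in place of code of your own. Each camera call takes 0.05 s, during which the arm holds its last target. There are 200 camera calls.

## Working session

There is one attempt and no reset: what is moved stays moved. The work goes in short steps, Python scripts to look and compute and a tool call to move; the robot and the scene stay as the last step left them, time stands still between calls to the robot, and variables do not carry over. Pictures are saved under pics/ and viewed, at most 10 in all, crops included, and the job is handed in when it is done.

Besides the shell and the picture viewer there is one more tool, called as a command line: name --argument value ..., lists and objects as JSON in quotes. jog_arm: Moves the arm, as the interface text tells. Its arguments: {"type":"object","properties":{"targets":{"type":"array"}},"required":["targets"]}

```bash
mkdir -p pics
cat > h.py <<'E'
from plant import *
import numpy as np, cv2
from scipy.spatial.transform import Rotation as R
def cam(n):
    p=camera_params(n); f=240/np.tan(np.radians(p["fovy"])/2)
    K=np.array([[f,0,p["cx"]],[0,f,p["cy"]],[0,0,1]])
    if "rvec" in p:
        Rm=cv2.Rodrigues(np.array(p["rvec"],float))[0]; t=np.array(p["tvec"],float).ravel()
        return K,Rm.T,-Rm.T@t
    s=state(); q=s["tool_rot"]; T=np.eye(4); T[:3,:3]=R.from_quat([q[1],q[2],q[3],q[0]]).as_matrix(); T[:3,3]=s["tool_pos"]
    T=T@np.array(p["hand_eye"]); return K,T[:3,:3],T[:3,3]
def pts(n,d):
    K,Rc,c=cam(n); v,u=np.mgrid[:480,:640]
    P=np.stack([(u-K[0,2])/K[0,0]*d,(v-K[1,2])/K[1,1]*d,d],-1)
    return P@Rc.T+c
def ray(n,u,v,z):
    K,Rc,c=cam(n); r=Rc@np.linalg.inv(K)@[u,v,1]; return c+r*(z-c[2])/r[2]
def proj(n,P):
    K,Rc,c=cam(n); q=K@(Rc.T@(np.array(P)-c)); return q[:2]/q[2]
E
python3 - <<'E'
from h import *
for n in("top","side"):
    im,d=grab_frame(n); cv2.imwrite(f"pics/{n}0.png",im[...,::-1]); np.save(f"{n}0.npy",d)
    print(n,cam(n)[2],cam(n)[1][:,2],(d>0).mean(), camera_params(n))
s=state();print(s)
E
```

```text
top [ 0.3972972  -0.25237241  1.31792505] [ 0.13399818  0.01239359 -0.99090408] 0.9958235677083334 {'fovy': 48.44169433625173, 'cx': 318.9183805249088, 'cy': 239.5015784494302, 'rvec': array([ 2.15629255, -2.13627595,  0.13183113]), 'tvec': array([-0.24166093,  0.56829514,  1.25582801])}
side [ 0.1033551  -0.39487415  1.06132679] [ 0.42159039  0.15050182 -0.89420957] 0.9958821614583333 {'fovy': 45.444656477459986, 'cx': 323.456082144278, 'cy': 232.5356284895054, 'rvec': array([ 2.23723342, -1.57844811,  0.37252308]), 'tvec': array([-0.40621444,  0.44381515,  0.96490433])}
{'time': 0.1, 'joint_pos': array([ 1.00002910e+00,  5.32797974e-02,  1.61411810e+00, -7.97423760e-06,
        1.47598160e+00, -1.19021910e-01]), 'joint_vel': array([ 0.00071448, -0.0009475 , -0.00244037,  0.00230238, -0.00056402,
       -0.0011407 ]), 'joint_efforts': array([ 9.09551418e-04, -3.94899273e+01, -3.71362853e+01, -7.85371230e-05,
        3.87180582e-03, -9.35496587e-06]), 'tool_pos': array([0.27255438, 0.56183812, 0.23021585]), 'tool_rot': array([-2.98329541e-04,  2.23956478e-01,  9.74598737e-01, -8.42153971e-04]), 'contact_force': array([-0.43866976, -0.12749823, -0.29320572]), 'ft_torque': array([-0.02381411,  0.03798005, -0.02647425]), 'grasp_force': 0.0, 'gripper_width': 0.9978732616015624}
```

View pics/top0.png

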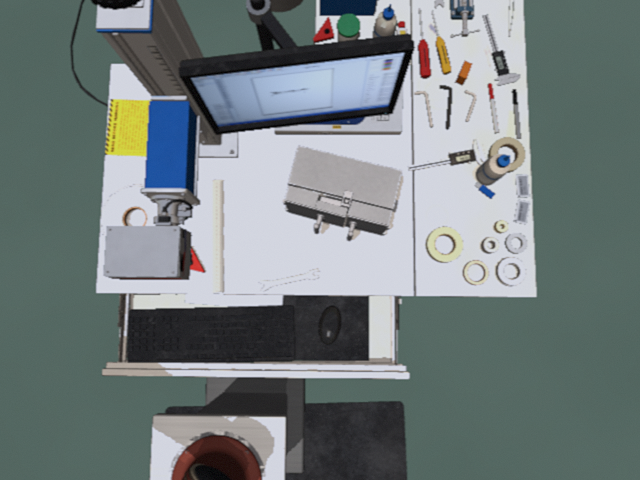

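View pics/side0.png

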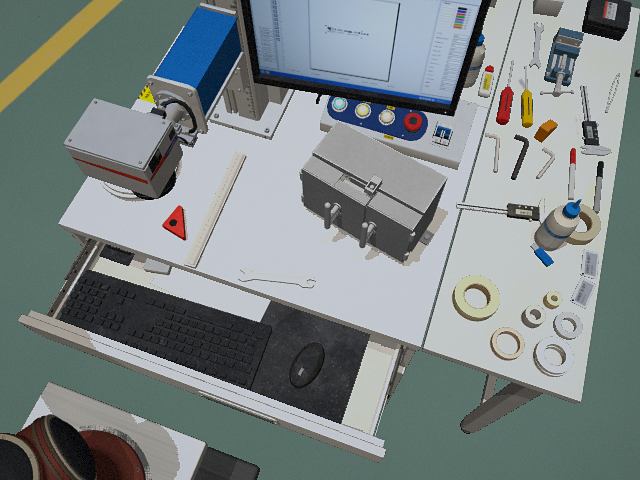

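The top view shows the cupboard at about (345,190), turned, with its handles at (319,225) and (350,233). The monitor is behind it at (300,90), the spanner at (290,278) and the magnet at (197,261). The side view shows the handles at (330,215) and (367,235), with the keeper at (372,185).

```bash
cat > m.py <<'E'
from h import *
for n,box in (("top",(270,420,130,250)),("side",(290,460,110,270))):
    d=np.load(n+"0.npy"); P=pts(n,d); u0,u1,v0,v1=box
    Q=P[v0:v1,u0:u1].reshape(-1,3)
    m=(Q[:,2]>.157)&(Q[:,2]<.176); q=Q[m]
    r=cv2.minAreaRect((q[:,:2]*1000).astype(np.float32)); print(n,m.sum(),r,"\n",cv2.boxPoints(r), np.median(q[:,2]))
    k=Q[(Q[:,2]>.176)&(Q[:,2]<.20)]; print("keeper",k.mean(0) if len(k) else None,len(k))
d=np.load("top0.npy");P=pts("top",d)
for u,v in [(185,60),(215,130),(300,125),(405,110),(410,45),(319,219),(319,230),(350,228),(350,237),(150,250),(170,150),(440,243),(510,270),(490,170),(290,278),(197,261)]: print((u,v),P[v,u].round(3))
im=cv2.imread("pics/top0.png"); cv2.imwrite("pics/crop.png",cv2.resize(im[130:250,270:420],None,fx=5,fy=5,interpolation=2))
im=cv2.imread("pics/side0.png"); cv2.imwrite("pics/crops.png",cv2.resize(im[115:265,290:460],None,fx=4,fy=4,interpolation=2))
E
python3 m.py
```

```text
top 5705 ((655.1934204101562, -283.3589782714844), (239.841064453125, 172.63111877441406), 76.3548583984375) 
 [[ 543.0239  -379.5323 ]
 [ 710.7826  -420.25732]
 [ 767.3629  -187.18567]
 [ 599.60425 -146.46063]] 0.16444552312298866
keeper [ 0.64370213 -0.29702532  0.1799232 ] 97
side 7186 ((655.71435546875, -283.74176025390625), (240.95703125, 172.9490966796875), 76.1504135131836) 
 [[ 542.9144  -380.0179 ]
 [ 710.83545 -421.4174 ]
 [ 768.5143  -187.4656 ]
 [ 600.59326 -146.06613]] 0.1638105947087295
keeper [ 0.73319104 -0.33324507  0.18474469] 275
(185, 60) [ 0.812 -0.015  0.477]
(215, 130) [ 0.783 -0.012  0.212]
(300, 125) [ 0.859 -0.186  0.036]
(405, 110) [ 0.913 -0.454  0.001]
(410, 45) [ 0.839 -0.39   0.478]
(319, 219) [ 0.608 -0.237  0.108]
(319, 230) [ 0.599 -0.236  0.001]
(350, 228) [ 0.588 -0.308  0.107]
(350, 237) [ 0.564 -0.307  0.133]
(150, 250) [0.508 0.076 0.329]
(170, 150) [0.705 0.05  0.32 ]
(440, 243) [ 0.569 -0.537  0.001]
(510, 270) [ 0.504 -0.709 -0.003]
(490, 170) [ 0.73  -0.636  0.098]
(290, 278) [ 0.479 -0.166  0.005]
(197, 261) [0.517 0.062 0.018]
```

View pics/crop.png

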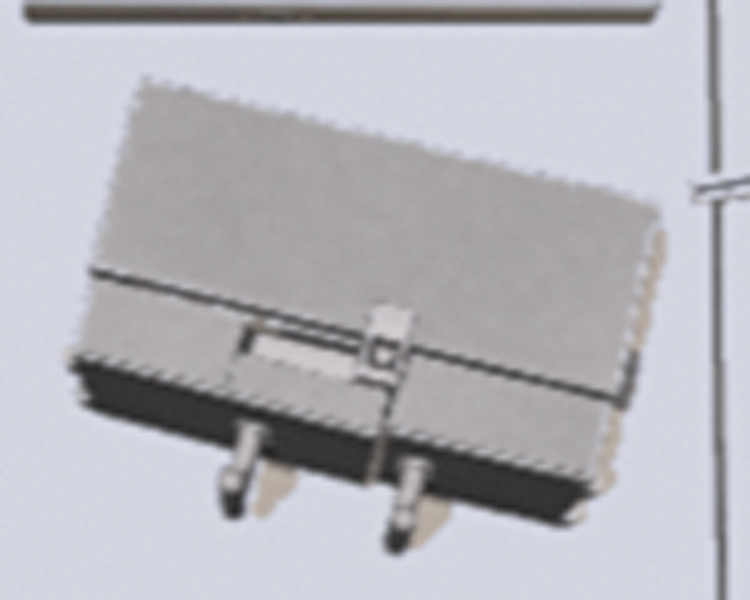

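View pics/crops.png

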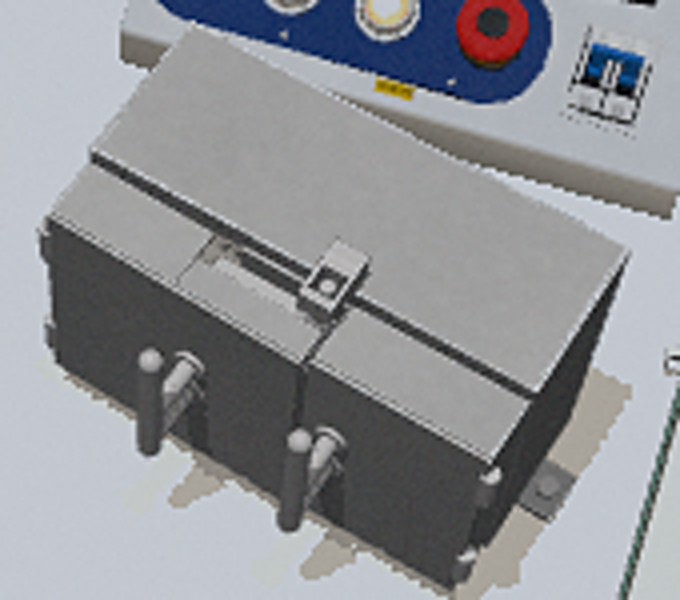

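The crops show both doors shut. The handle tops in the side view are at about (327.5,204) for the wide door and (365,225) for the narrow one, the thumb plate lies behind the wide door, and the keeper is at about (372,186).

```bash
cat >> h.py <<'E'
a=np.radians(-13.7); XC=np.array([np.cos(a),np.sin(a),0]); YC=np.array([-np.sin(a),np.cos(a),0]); ZC=np.array([0,0,1.])
O=np.array([.711,-.4207,0])-.090*XC+.150*YC
def W(x,y,z): return O+x*XC+y*YC+z*ZC
def C(p): return np.array([(p-O)@XC,(p-O)@YC,p[2]])
def jog(tgt,yang=None):
    "rel. shift (units 25mm) in tool axes & turn about tool z (units 8deg) to TCP target / world angle (deg) of tool y"
    s=state(); q=s["tool_rot"]; Rt=R.from_quat([q[1],q[2],q[3],q[0]]).as_matrix()
    sh=Rt.T@(np.array(tgt)-s["tool_pos"])/.025; y=np.degrees(np.arctan2(Rt[1,1],Rt[0,1]))
    print("shift",sh.round(2),"yang",y.round(1), "turn", None if yang is None else (((y-yang+180)%360-180)/8).round(2))
E
python3 - <<'E'
from h import *
print("O",O)
for n,w,k in (("side",(327.5,204.2),(365,225)),("top",(270+233/5,130+490/5),(270+398/5,130+525/5))):
    d=np.load(n+"0.npy");P=pts(n,d)
    for p in (w,k):
        print(n,p,C(ray(n,*p,.162)).round(4)*1000)
    u0,u1,v0,v1=(270,420,200,250) if n=="top" else (290,460,170,270)
    Q=P[v0:v1,u0:u1].reshape(-1,3); c=np.array([C(q) for q in Q]); m=(c[:,0]<-.058)&(c[:,2]>.12)&(c[:,2]<.175)
    c=c[m]
    for lo,hi in((-.04,.05),(-.11,-.04)):
        e=c[(c[:,1]>lo)&(c[:,1]<hi)]; print(n,len(e),(e.mean(0)*1000).round(1),(e.min(0)*1000).round(),(e.max(0)*1000).round())
    if n=="top":
        t=P[(P[...,2]>.2)&(P[...,2]<.7)&(P[...,0]<.7)]; print("tall",t.min(0),t.max(0))
        t=P[(P[...,2]>.2)&(P[...,2]<.7)&(P[...,0]<.8)&(P[...,1]<.0)]; print(len(t),t.min(0) if len(t) else'')
jog(W(-.074,.005,.40)); print(W(-.074,.005,.118))
E
```

```text
O [ 0.6590863 -0.2536522  0.       ]
side (327.5, 204.2) [-78.7   3.9 162. ]
side (365, 225) [-77.7 -74.5 162. ]
side 97 [-79.9   3.9 144.3] [-84.  -2. 120.] [-72.  11. 163.]
side 88 [-78.  -73.8 145.6] [-82. -79. 121.] [-69. -67. 164.]
top (316.6, 228.0) [-82.8   1.5 162. ]
top (349.6, 235.0) [-80.1 -72.3 162. ]
top 38 [-79.2   5.1 151.1] [-83.  -0. 121.] [-72.  11. 167.]
top 35 [-77.  -71.9 152.3] [-81. -78. 120.] [-70. -66. 166.]
tall [ 0.06793572 -0.06770081  0.20065596] [0.69998296 0.16422842 0.33971716]
2829 [ 0.06793572 -0.1492773   0.20009088]
shift [-25.21 -23.04  -6.76] yang 64.1 turn None
[ 0.58837586 -0.23126843  0.118     ]
```

jog_arm --targets '[[[0,0,-2.5],[0,0,0],50],[[0,0,-5],[0,0,0],50],[[0,0,-7.6],[0,0,0],50],[[-1.6,-1.5,-7.6],[0,0,-0.5],50],[[-3.2,-3,-7.6],[0,0,-1],50],[[-4.8,-4.5,-7.6],[0,0,-1.5],50],[[-6.4,-6,-7.6],[0,0,-1.53],50],[[-8,-7.4,-7.6],[0,0,-1.53],50]]'

```text
time: 1.1
tool_pos: [0.3722, 0.3068, 0.4208]
tool_rot: [-0.0, 0.119, 0.993, -0.0]
contact_force: [0.7, 0.3, 0.9]
gripper_width: 0.501
grasp_force: 0.0
```

Run:
```python
from h import *
s=state(); print(s["time"],s["tool_pos"],s["joint_pos"].round(2)); jog(W(-.074,.004,.40),76.3)
```

```text
1.1 [0.37217705 0.30679611 0.42082861] [ 0.54 -0.33  1.65 -0.    1.82 -0.8 ]
shift [-13.48 -18.92   0.84] yang 76.4 turn 0.01
```

jog_arm --targets '[[[-1.4,-2,0],[0,0,0],50],[[-2.8,-4,0],[0,0,0],50],[[-4.2,-6,0],[0,0,0],50],[[-5.6,-8,0],[0,0,0],50],[[-7,-10,0],[0,0,0],50],[[-8.4,-12,0],[0,0,0],50],[[-9.8,-14,0],[0,0,0],50],[[-11.2,-16,0],[0,0,0],50]]'

```text
time: 2.1
tool_pos: [0.55, -0.1483, 0.4208]
tool_rot: [-0.0, 0.119, 0.993, 0.0]
contact_force: [-0.2, 0.5, -0.3]
gripper_width: 0.505
grasp_force: 0.0
```

Run:
```python
from h import *
jog(W(-.074,.004,.25),76.3)
```

```text
shift [-2.28 -2.91  6.83] yang 76.3 turn 0.0
```

jog_arm --targets '[[[-1.2,-1.5,1],[0,0,0],50],[[-2.28,-2.91,3],[0,0,0],50],[[-2.28,-2.91,5],[0,0,0],50],[[-2.28,-2.91,6.8],[0,0,0],50],[[-2.28,-2.91,6.8],[0,0,0],50],[[-2.28,-2.91,6.8],[0,0,0],50]]'

```text
time: 2.85
tool_pos: [0.5887, -0.2306, 0.2534]
tool_rot: [0.001, 0.119, 0.993, -0.0]
contact_force: [0.1, -0.3, 0.5]
gripper_width: 0.505
grasp_force: 0.0
```

Run:
```python
from h import *
jog(W(-.075,.004,.118),76.3); print(state()["tool_pos"])
K,Rc,c=cam("wrist"); im,d=grab_frame("wrist"); cv2.imwrite("pics/w1.png",im[...,::-1])
P=pts("wrist",d); Q=P.reshape(-1,3)[(d>0).ravel()]; c=np.stack([(Q-O)@XC,(Q-O)@YC,Q[:,2]],1)
m=(c[:,0]<-.055)&(c[:,2]>.15)&(c[:,2]<.172)&(abs(c[:,1])<.15); c=c[m]
for lo,hi in((-.04,.05),(-.11,-.04)):
    e=c[(c[:,1]>lo)&(c[:,1]<hi)]
    if len(e): print(len(e),(e.mean(0)*1000).round(1),(e.min(0)*1000).round(),(e.max(0)*1000).round())
```

```text
shift [ 0.06 -0.06  5.42] yang 76.4 turn 0.01
[ 0.58868553 -0.23063155  0.25341468]
314 [-75.4   5.5 159.7] [-80.  -1. 150.] [-69.  11. 164.]
341 [-72.9 -71.  159.3] [-78. -78. 150.] [-66. -66. 164.]
```

View pics/w1.png

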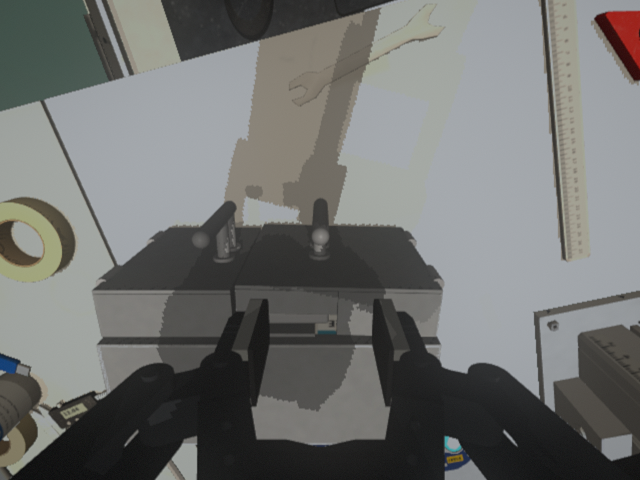

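The wrist view shows the wide handle's top at (320,235), between the finger pads in y. I'll descend and grip it.

jog_arm --targets '[[[0.05,-0.03,2],[0,0,0],50],[[0.05,-0.03,4],[0,0,0],50],[[0.05,-0.03,5.4],[0,0,0],50],[[0.05,-0.03,5.4],[0,0,0],50],[[0.05,-0.03,5.4],[0,0,0],0],[[0.05,-0.03,5.4],[0,0,0],0],[[0.05,-0.03,5.4],[0,0,0],0],[[0.05,-0.03,5.4],[0,0,0],0]]'

```text
time: 3.9
tool_pos: [0.5892, -0.2314, 0.1205]
tool_rot: [0.003, 0.119, 0.993, -0.001]
contact_force: [1.9, 2.7, 6.7]
gripper_width: 0.124
grasp_force: 58.8
```

```bash
cat > arc.py <<'E'
from h import *
import sys
side,thetas=sys.argv[1],[float(x) for x in sys.argv[2:]]
# shifts in current tool frame moving grip rigidly with door from the current angle by given increments (deg)
H=W(-.036,.090,0) if side=="w" else W(-.036,-.150,0)
s=state(); q=s["tool_rot"]; Rt=R.from_quat([q[1],q[2],q[3],q[0]]).as_matrix()
r=s["tool_pos"]-H; r[2]=0; sg=-1 if side=="w" else 1
r0=[-.038,-.085] if side=="w" else [-.038,.078]
th=sg*np.degrees(np.arctan2(r@YC,r@XC)-np.arctan2(r0[1],r0[0])); print("time",s["time"],"radius",np.linalg.norm(r),"door angle",(th+180)%360-180)
for t in thetas:
    d=R.from_euler("z",sg*t,degrees=True).apply(r)-r
    print(t,(Rt.T@d/.025).round(2).tolist(),"turn",round(-sg*t/8,2))
E
python3 arc.py w 7 15 24 33 42 51 60; python3 -c "
from h import *
print(state())"
```

```text
time 3.9 radius 0.09268462176548124 door angle -0.4432010696012867
7.0 [0.4, 0.21, -0.0] turn 0.88
15.0 [0.83, 0.5, -0.01] turn 1.88
24.0 [1.25, 0.9, -0.01] turn 3.0
33.0 [1.61, 1.36, -0.01] turn 4.12
42.0 [1.89, 1.87, -0.01] turn 5.25
51.0 [2.09, 2.42, -0.02] turn 6.38
60.0 [2.19, 2.99, -0.02] turn 7.5
{'time': 3.9, 'joint_pos': array([-4.92302612e-01,  1.56266502e-01,  1.69222530e+00,  1.47374496e-03,
        1.28618846e+00, -1.82539150e+00]), 'joint_vel': array([ 7.21739116e-04,  6.06966859e-04, -3.36341496e-05, -1.57196061e-04,
       -1.74743986e-03,  9.82021654e-05]), 'joint_efforts': array([ -1.78039614, -37.2837925 , -30.64776063,  -0.81158677,
         0.07968519,  -0.05511446]), 'tool_pos': array([ 0.58920323, -0.23137136,  0.12047958]), 'tool_rot': array([ 3.47624559e-03,  1.18776365e-01,  9.92914764e-01, -6.01771485e-04]), 'contact_force': array([1.94290639, 2.66778539, 6.65571365]), 'ft_torque': array([ 0.41299483, -0.26205145, -0.09086398]), 'grasp_force': 58.79764258861542, 'gripper_width': 0.12366777682742379}
```

jog_arm --targets '[[[0.4,0.21,0],[0,0,0.88],0],[[0.83,0.5,0],[0,0,1.88],0],[[1.25,0.9,0],[0,0,3],0],[[1.61,1.36,0],[0,0,4.12],0],[[1.89,1.87,0],[0,0,5.25],0],[[1.89,1.87,0],[0,0,5.25],0]]'

```text
time: 4.65
tool_pos: [0.5548, -0.1745, 0.1205]
tool_rot: [0.005, 0.467, 0.884, 0.001]
contact_force: [4.1, 2.1, 5.5]
gripper_width: 0.122
grasp_force: 59.2
```

```bash
python3 arc.py w 9 18 27 36 45 52 56
```

```text
time 4.65 radius 0.09222442768149999 door angle 41.684465301895955
9.0 [0.51, 0.27, -0.0] turn 1.12
18.0 [0.97, 0.63, -0.0] turn 2.25
27.0 [1.37, 1.04, -0.0] turn 3.38
36.0 [1.7, 1.52, -0.0] turn 4.5
45.0 [1.95, 2.04, -0.0] turn 5.62
52.0 [2.09, 2.47, -0.0] turn 6.5
56.0 [2.14, 2.72, -0.0] turn 7.0
```

jog_arm --targets '[[[0.51,0.27,0],[0,0,1.12],0],[[0.97,0.63,0],[0,0,2.25],0],[[1.37,1.04,0],[0,0,3.38],0],[[1.7,1.52,0],[0,0,4.5],0],[[1.95,2.04,0],[0,0,5.62],0],[[2.06,2.4,0],[0,0,6.4],0],[[2.06,2.4,0],[0,0,6.4],0],[[2.06,2.4,0],[0,0,6.4],0]]'

```text
time: 5.65
tool_pos: [0.5749, -0.099, 0.1204]
tool_rot: [0.003, 0.803, 0.596, 0.002]
contact_force: [2.3, -1.6, 7.1]
gripper_width: 0.121
grasp_force: 59.6
```

```bash
python3 arc.py w
```

```text
time 5.65 radius 0.0917484843282764 door angle 91.99040396273301
```

jog_arm --targets '[[[0,0,0],[0,0,0],40],[[0,0,0],[0,0,0],40],[[0,0,0],[0,0,0],40],[[0,0,-1],[0,0,0],40],[[0,0,-3],[0,0,0],40],[[0,0,-5],[0,0,0],40],[[0,0,-5],[0,0,0],40]]'

```text
time: 6.52
tool_pos: [0.5747, -0.0986, 0.2473]
tool_rot: [0.004, 0.803, 0.596, 0.003]
contact_force: [-0.2, -0.5, -0.1]
gripper_width: 0.399
grasp_force: 0.0
```

Run:
```python
from h import *
jog(W(-.020,-.012,.245),76.3)
im,d=grab_frame("side"); cv2.imwrite("pics/s2.png",cv2.resize(im[90:290,240:480,::-1],None,fx=3,fy=3))
im,d=grab_frame("top"); P=pts("top",d); Q=P.reshape(-1,3)[(d>0).ravel()]; c=np.stack([(Q-O)@XC,(Q-O)@YC,Q[:,2]],1)
m=(c[:,2]>.138)&(c[:,2]<.156)&(c[:,0]>-.05)&(c[:,0]<.01)&(c[:,1]<.05)&(c[:,1]>-.06); e=c[m]*1000
print(len(e), e.mean(0).round(1), e.min(0).round(), e.max(0).round())
```

```text
shift [-5.48  4.26  0.13] yang -16.8 turn -11.64
341 [-19.9 -17.7 149.3] [-40. -60. 138.] [ -0.  45. 156.]
```

View pics/s2.png

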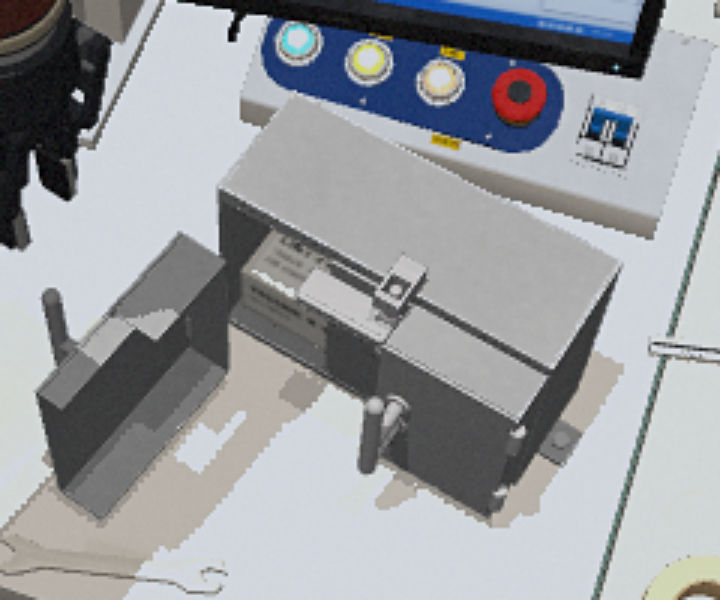

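The wide door stands open about 90°, and the thumb plate at about (340,295) is clear with the keeper to its right. I'll move over it with the fingers shut.

jog_arm --targets '[[[-0.7,0.5,0],[0,0,1.3],0],[[-1.4,1,0],[0,0,2.6],0],[[-2.1,1.6,0],[0,0,3.9],0],[[-2.8,2.2,0],[0,0,5.2],0],[[-3.5,2.7,0],[0,0,6.5],0],[[-4.2,3.2,0],[0,0,7.8],0],[[-4.9,3.8,0],[0,0,9.1],0],[[-5.48,4.26,0],[0,0,10.4],0]]'

```text
time: 7.62
tool_pos: [0.6335, -0.2602, 0.2378]
tool_rot: [-0.001, 0.996, -0.091, -0.002]
contact_force: [-1.1, -0.0, 0.6]
gripper_width: 0.003
grasp_force: 0.0
```

Run:
```python
from h import *
s=state(); print(s["joint_pos"].round(2)); jog(W(-.020,-.012,.165),-103.7); jog(W(-.020,-.012,.128),-103.7)
```

```text
[-0.5   0.19  1.45 -0.    1.5   1.25]
shift [ 0.15 -0.    2.91] yang -100.4 turn 0.41
shift [ 0.16 -0.    4.39] yang -100.4 turn 0.41
```

jog_arm --targets '[[[0.15,0,0],[0,0,0.41],0],[[0.15,0,1.5],[0,0,0.41],0],[[0.15,0,2.9],[0,0,0.41],0],[[0.15,0,3.4],[0,0,0.41],0],[[0.15,0,3.8],[0,0,0.41],0],[[0.15,0,4.1],[0,0,0.41],0],[[0.15,0,4.3],[0,0,0.41],0],[[0.15,0,4.3],[0,0,0.41],0]]'

```text
time: 8.62
tool_pos: [0.6392, -0.261, 0.1435]
tool_rot: [0.001, 0.993, -0.116, 0.001]
contact_force: [-17.9, 9.4, 27.4]
gripper_width: -0.003
grasp_force: 13.4
```

Run:
```python
from h import *
print(C(state()["tool_pos"])); jog(W(-.020,-.012,.128),-103.7)
```

```text
[-0.01763308 -0.01183762  0.14347723]
shift [-0.1   0.    0.62] yang -103.3 turn 0.04
```

jog_arm --targets '[[[0,0,-1.5],[0,0,0],0],[[0,0,-4],[0,0,0],0],[[0,5,-4],[0,0,0],0],[[0,5,-4],[0,0,0],0]]'

```text
time: 9.12
tool_pos: [0.6104, -0.3836, 0.2376]
tool_rot: [0.002, 0.993, -0.115, 0.003]
contact_force: [-0.1, -0.4, -0.7]
gripper_width: 0.0
grasp_force: 0.0
```

Run:
```python
from h import *
im,d=grab_frame("side"); cv2.imwrite("pics/s3.png",cv2.resize(im[90:290,240:480,::-1],None,fx=3,fy=3,interpolation=2))
im,d=grab_frame("wrist"); 
for n in("side","wrist","top"):
    im,d=grab_frame(n); P=pts(n,d); Q=P.reshape(-1,3)[(d>0).ravel()]; c=np.stack([(Q-O)@XC,(Q-O)@YC,Q[:,2]],1)
    for nm,a,b,y0,y1 in(("plate",-.030,-.010,-.015,.010),("keeper",-.04,.02,-.06,-.035),("roof",.01,.02,-.02,.02)):
        m=(c[:,2]>.11)&(c[:,2]<.19)&(c[:,0]>a)&(c[:,0]<b)&(c[:,1]<y1)&(c[:,1]>y0); e=c[m]*1000
        if len(e): print(n,nm,len(e), np.median(e,0).round(1), np.percentile(e,5,axis=0).round(),np.percentile(e,95,axis=0).round())
```

```text
side plate 119 [-20.7  -2.6 142.1] [-29. -14. 140.] [-11.   8. 144.]
side keeper 456 [-13.9 -48.6 165.1] [-38. -59. 137.] [ 11. -38. 181.]
side roof 17 [ 14.1 -16.8 164.5] [ 11. -19. 161.] [ 19. -13. 166.]
wrist plate 1156 [-19.9  -2.5 143.1] [-29. -14. 142.] [-11.   9. 144.]
wrist keeper 4232 [ -0.9 -49.1 172.6] [-25. -59. 159.] [ 17. -37. 181.]
wrist roof 1262 [ 1.510e+01 -1.000e-01  1.656e+02] [ 10. -18. 165.] [ 20.  18. 167.]
top plate 95 [-19.8  -2.3 142.6] [-28. -14. 138.] [-11.   9. 147.]
top keeper 30 [  9.2 -38.4 165.8] [ -1. -43. 163.] [ 19. -35. 183.]
top roof 78 [ 15.2  -0.2 165.1] [ 11. -18. 162.] [ 20.  18. 168.]
```

View pics/s3.png

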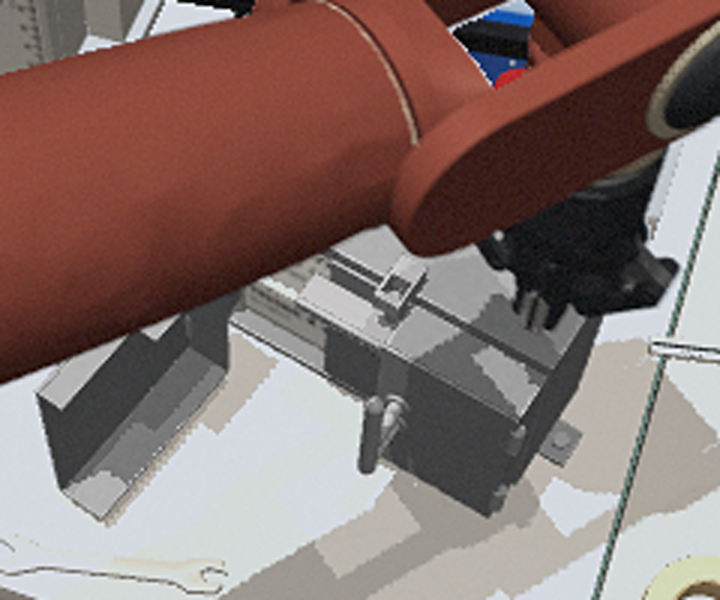

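The bolt is partly down, with the plate at z of about 0.143, and something on the gripper touched the roof edge. I'll push farther forward and farther left.

Run:
```python
from h import *
print(C(state()["tool_pos"])); jog(W(-.028,-.004,.24),-103.7); jog(W(-.028,-.004,.126),-103.7)
```

```text
[-0.01767327 -0.13671763  0.23446219]
shift [-0.38 -5.31 -0.22] yang -103.4 turn 0.04
shift [-0.39 -5.31  4.34] yang -103.4 turn 0.04
```

jog_arm --targets '[[[-0.4,-2.5,0],[0,0,0],0],[[-0.4,-5,0],[0,0,0],0],[[-0.4,-5.3,0.5],[0,0,0],0],[[-0.4,-5.3,2.5],[0,0,0],0],[[-0.4,-5.3,3.3],[0,0,0],0],[[-0.4,-5.3,3.7],[0,0,0],0],[[-0.4,-5.3,3.9],[0,0,0],0],[[-0.4,-5.3,3.9],[0,0,0],0]]'

```text
time: 10.38
tool_pos: [0.6315, -0.2516, 0.1402]
tool_rot: [0.0, 0.993, -0.116, 0.002]
contact_force: [-3.1, 3.1, 6.7]
gripper_width: 0.002
grasp_force: 1.6
```

Run:
```python
from h import *
print(C(state()["tool_pos"])); jog(W(-.028,-.004,.127),-103.7)
```

```text
[-0.02731426 -0.00458503  0.14020588]
shift [-0.03 -0.02  0.53] yang -103.4 turn 0.04
```

jog_arm --targets '[[[-0.05,0,0.15],[0,0,0],0],[[-0.05,0,0.3],[0,0,0],0],[[-0.05,0,0.3],[0,0,0],0]]'

```text
time: 10.75
tool_pos: [0.6319, -0.2519, 0.1398]
tool_rot: [0.002, 0.993, -0.116, 0.004]
contact_force: [-13.1, 9.9, 26.7]
gripper_width: 0.0
grasp_force: 4.5
```

Run:
```python
from h import *
s=state(); print(s["contact_force"],s["ft_torque"],C(s["tool_pos"]))
im,d=grab_frame("wrist"); cv2.imwrite("pics/w4.png",im[...,::-1])
```

```text
[-13.08938194   9.94522084  26.65141256] [ 0.42998041  1.62153015 -0.31925616] [-0.02678503 -0.00474434  0.13976867]
```

View pics/w4.png

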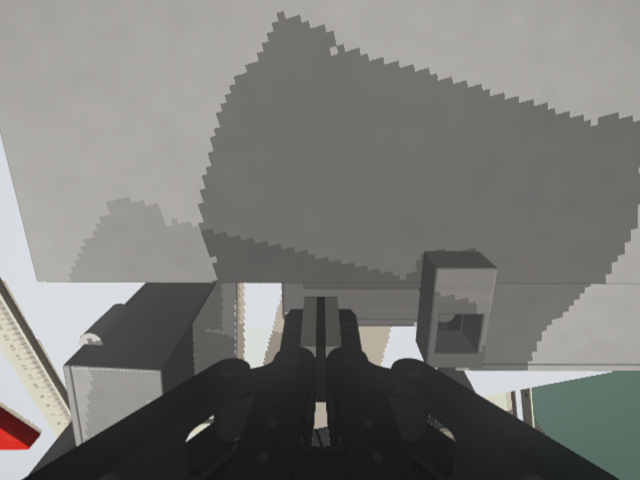

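The wrist view shows a finger knuckle at (410,370) against the keeper's corner at (425,365). I'll lift, lean the gripper to the left by 16° and push again.

jog_arm --targets '[[[0,0,-1],[0,0,0],0],[[0,0,-1.5],[-1,0,0],0],[[0,0,-1.5],[-2,0,0],0],[[0,0,-1.5],[-2,0,0],0],[[0,0,-1.5],[-2,0,0],0]]'

```text
time: 11.42
tool_pos: [0.6291, -0.2512, 0.1669]
tool_rot: [0.138, 0.984, -0.115, -0.016]
contact_force: [-0.0, -0.2, 0.5]
gripper_width: 0.002
grasp_force: 0.0
```

Run:
```python
from h import *
print(C(state()["tool_pos"]),state()["contact_force"]); jog(W(-.027,-.006,.152)); jog(W(-.027,-.006,.142));jog(W(-.027,-.006,.132))
```

```text
[-0.02971711 -0.00469991  0.16687885] [-0.01958529 -0.21169908  0.45098289]
shift [ 0.11 -0.11  0.59] yang -103.4 turn None
shift [ 0.11 -0.22  0.97] yang -103.4 turn None
shift [ 0.11 -0.33  1.36] yang -103.4 turn None
```

jog_arm --targets '[[[0.1,-0.11,0.6],[0,0,0],0],[[0.1,-0.22,0.97],[0,0,0],0],[[0.1,-0.3,1.2],[0,0,0],0],[[0.1,-0.33,1.36],[0,0,0],0],[[0.1,-0.33,1.36],[0,0,0],0]]'

```text
time: 12.05
tool_pos: [0.6311, -0.2528, 0.1317]
tool_rot: [0.138, 0.984, -0.115, -0.016]
contact_force: [-0.3, -0.5, 1.1]
gripper_width: 0.002
grasp_force: 0.6
```

jog_arm --targets '[[[0,-0.04,0.12],[0,0,0],0],[[0,-0.08,0.24],[0,0,0],0],[[0,-0.08,0.24],[0,0,0],0]]'

```text
time: 12.42
tool_pos: [0.6318, -0.2528, 0.1305]
tool_rot: [0.139, 0.983, -0.115, -0.015]
contact_force: [-10.0, 4.5, 20.3]
gripper_width: -0.001
grasp_force: 9.7
```

jog_arm --targets '[[[0,0,-2],[0,0,0],0],[[0,0,-4],[0,0,0],0],[[0,5,-4],[0,0,0],0],[[0,5,-4],[0,0,0],0],[[0,5,-4],[2,0,0],0],[[0,5,-4],[2,0,0],0]]'

```text
time: 13.18
tool_pos: [0.6096, -0.3438, 0.2563]
tool_rot: [-0.002, 0.993, -0.117, 0.001]
contact_force: [-0.2, -0.2, -0.5]
gripper_width: -0.001
grasp_force: 0.0
```

```bash
cat > plate.py <<'E'
from h import *
for n in("side","wrist","top"):
    im,d=grab_frame(n); P=pts(n,d); Q=P.reshape(-1,3)[(d>0).ravel()]; c=np.stack([(Q-O)@XC,(Q-O)@YC,Q[:,2]],1)
    for nm,a,b,y0,y1 in(("plate",-.030,-.010,-.030,.010),("roof",.01,.02,-.02,.02)):
        m=(c[:,2]>.11)&(c[:,2]<.19)&(c[:,0]>a)&(c[:,0]<b)&(c[:,1]<y1)&(c[:,1]>y0); e=c[m]*1000
        if len(e): print(n,nm,len(e), np.median(e,0).round(1), np.percentile(e,5,axis=0).round(),np.percentile(e,95,axis=0).round())
E
python3 plate.py; python3 -c "
from h import *
s=state();print(C(s['tool_pos']));jog(W(-.075,-.0725,.24),-103.7)"
```

```text
side plate 184 [-20.   -9.8 128.9] [-29. -28. 126.] [-11.   8. 132.]
side roof 94 [ 15.3  -0.  164.4] [ 11. -18. 162.] [ 20.  18. 168.]
wrist plate 1123 [-20.9  -6.6 129.1] [-29. -21. 128.] [-13.   8. 130.]
wrist roof 1093 [ 15.1   0.4 164.9] [ 10. -18. 164.] [ 19.  18. 166.]
top plate 49 [-21.  -22.9 130.1] [-28. -29. 125.] [-11. -16. 133.]
top roof 31 [ 15.6  12.8 165.2] [ 11.   6. 162.] [ 20.  19. 169.]
[-0.02713248 -0.09882515  0.25497404]
shift [-1.91 -1.06  0.6 ] yang -103.4 turn 0.03
```

The bolt is fully down, with the plate at z of about 0.130. Next is the narrow handle.

jog_arm --targets '[[[-1,-0.5,0],[0,0,0],50],[[-1.9,-1.04,0.6],[0,0,0],50],[[-1.9,-1.04,0.6],[0,0,0],50],[[-1.9,-1.04,2.6],[0,0,0],50],[[-1.9,-1.04,4.6],[0,0,0],50],[[-1.9,-1.04,5.4],[0,0,0],50],[[-1.9,-1.04,5.4],[0,0,0],50]]'

```text
time: 14.2
tool_pos: [0.5693, -0.3057, 0.1194]
tool_rot: [-0.0, 0.993, -0.116, -0.001]
contact_force: [0.2, 0.6, 0.7]
gripper_width: 0.499
grasp_force: 0.0
```

jog_arm --targets '[[[0,0,0],[0,0,0],0],[[0,0,0],[0,0,0],0],[[0,0,0],[0,0,0],0],[[0,0,0],[0,0,0],0]]'

```text
time: 14.7
tool_pos: [0.5711, -0.3071, 0.1238]
tool_rot: [0.001, 0.993, -0.116, 0.002]
contact_force: [0.2, 0.7, 6.8]
gripper_width: 0.122
grasp_force: 58.5
```

```bash
python3 arc.py n 7 15 24 33 42; python3 -c "
from h import *
s=state();print(C(s['tool_pos']),s['joint_pos'].round(2))"
```

```text
time 14.7 radius 0.08557307047787448 door angle -0.48335729694699126
7.0 [-0.37, 0.2, -0.0] turn -0.88
15.0 [-0.75, 0.48, -0.0] turn -1.88
24.0 [-1.13, 0.86, -0.0] turn -3.0
33.0 [-1.45, 1.29, -0.01] turn -4.12
42.0 [-1.7, 1.77, -0.01] turn -5.25
[-0.07282807 -0.07275724  0.12381626] [-0.61  0.19  1.65  0.    1.3   1.2 ]
```

jog_arm --targets '[[[-0.37,0.2,0],[0,0,-0.88],0],[[-0.75,0.48,0],[0,0,-1.88],0],[[-0.75,0.48,0],[0,0,-1.88],0]]'

```text
time: 15.08
tool_pos: [0.5493, -0.3149, 0.1238]
tool_rot: [0.001, 1.0, 0.015, 0.002]
contact_force: [-1.6, -0.1, 6.8]
gripper_width: 0.118
grasp_force: 59.1
```

```bash
python3 arc.py n 9 18 27 36 45 54 63 70 77
```

```text
time 15.075 radius 0.08549608290319503 door angle 15.05993002983081
9.0 [-0.46, 0.27, -0.0] turn -1.12
18.0 [-0.88, 0.61, -0.0] turn -2.25
27.0 [-1.24, 1.01, -0.0] turn -3.38
36.0 [-1.53, 1.46, -0.0] turn -4.5
45.0 [-1.75, 1.95, -0.0] turn -5.62
54.0 [-1.89, 2.47, 0.0] turn -6.75
63.0 [-1.94, 3.0, 0.0] turn -7.88
70.0 [-1.93, 3.42, 0.0] turn -8.75
77.0 [-1.86, 3.83, 0.0] turn -9.62
```

The narrow door moves freely.

jog_arm --targets '[[[-0.46,0.27,0],[0,0,-1.12],0],[[-0.88,0.61,0],[0,0,-2.25],0],[[-1.24,1.01,0],[0,0,-3.38],0],[[-1.53,1.46,0],[0,0,-4.5],0],[[-1.75,1.95,0],[0,0,-5.62],0],[[-1.89,2.47,0],[0,0,-6.75],0],[[-1.94,3.0,0],[0,0,-7.88],0],[[-1.94,3.0,0],[0,0,-7.88],0]]'

```text
time: 16.08
tool_pos: [0.5027, -0.3924, 0.1238]
tool_rot: [0.002, 0.845, 0.535, -0.0]
contact_force: [-2.3, -1.0, 7.5]
gripper_width: 0.12
grasp_force: 59.4
```

```bash
python3 arc.py n 7 14
```

```text
time 16.075 radius 0.085887799575176 door angle 78.73761280866881
7.0 [-0.36, 0.21, 0.0] turn -0.88
14.0 [-0.7, 0.46, 0.0] turn -1.75
```

jog_arm --targets '[[[-0.36,0.21,0],[0,0,-0.88],0],[[-0.66,0.43,0],[0,0,-1.65],0],[[-0.66,0.43,0],[0,0,-1.65],0],[[-0.66,0.43,0],[0,0,-1.65],40],[[-0.66,0.43,0],[0,0,-1.65],40],[[-0.66,0.43,0],[0,0,-1.65],40],[[-0.66,0.43,-2],[0,0,-1.65],40],[[-0.66,0.43,-4],[0,0,-1.65],40]]'

```text
time: 17.08
tool_pos: [0.5044, -0.4088, 0.2204]
tool_rot: [-0.001, 0.777, 0.629, -0.0]
contact_force: [1.2, -0.0, -0.3]
gripper_width: 0.4
grasp_force: 0.0
```

jog_arm --targets '[[[0,0,-2.5],[0,0,0],40],[[0,0,-5],[0,0,0],40],[[0,0,-7],[0,0,0],40],[[0,0,-7],[0,0,0],40]]'

```text
time: 17.58
tool_pos: [0.5061, -0.4103, 0.4026]
tool_rot: [0.005, 0.777, 0.629, 0.001]
contact_force: [-0.2, -1.2, 0.4]
gripper_width: 0.402
grasp_force: 0.0
```

```bash
python3 plate.py
python3 - <<'E'
from h import *
im,d=grab_frame("top"); cv2.imwrite("pics/t5.png",cv2.resize(im[130:330,180:480,::-1],None,fx=2.5,fy=2.5))
im,d=grab_frame("side"); cv2.imwrite("pics/s5.png",cv2.resize(im[110:330,140:480,::-1],None,fx=2.3,fy=2.3))
E
```

```text
wrist roof 53 [ 15.1 -18.4 162.7] [ 10. -20. 162.] [ 19. -17. 164.]
top roof 79 [ 15.1  -0.4 165.4] [ 11. -18. 162.] [ 19.  18. 169.]
```

View pics/s5.png

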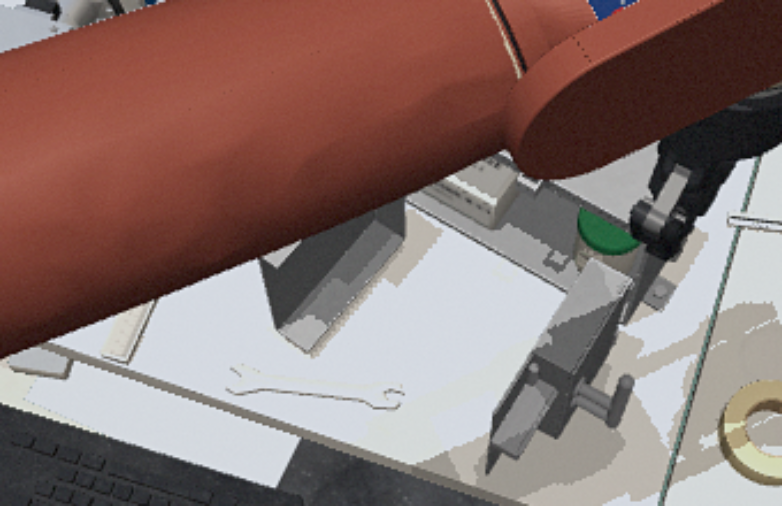

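View pics/t5.png

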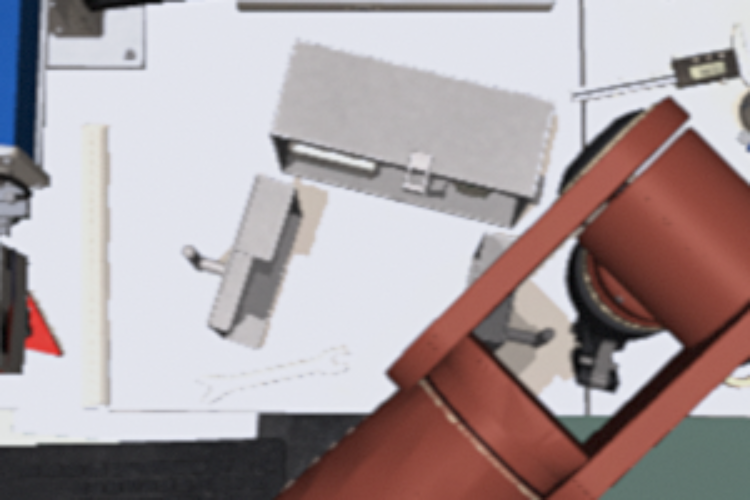

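The side and top views show both doors standing square to the front. The bolt plate is low on the narrow door, at about (525,420) in the side crop. The spanner and tape are undisturbed, and the arm is clear of everything.

```bash
python3 -c "
from plant import *
print(job_done())"
```

```text
the job is handed in; nothing more can be done
None
```

I opened the wide door to about 92°, pushed the bolt fully down, then opened the narrow door to about 92°; the first push stopped part-way when the gripper caught the keeper (about 27 N), the bystanders look unmoved, and the job was handed in at about 18 s.

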